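# Put the filed scraper away in its tool block

## Task

The wide scraper has just been filed and still stands in the low filing block. Lift it straight out by its wooden handle and slide its blade, edge down, into the slot of the empty tool block; lower it all the way to the bottom of the slot before you let go. Leave the narrow scraper standing in its own block.

Things in the scene. Friction and masses are not known exactly. Their poses are not given: they have to be found in the camera images.
- wide_scraper: The wide scraper, 0.15 to 0.3 kg: steel blade 4 mm thick, 80 mm wide, bare for 62 mm; above it a dark wooden handle 96 long x 22 thick x 42 mm high (62 to 104 mm above the blade's lower edge). Origin: middle of the blade's lower edge; z up, y along blade width and handle length, x across the thickness (grip across x). Starts upright in the filing block, leaning 10 degrees at most.
- narrow_scraper: The narrow scraper, to be left alone: steel blade 4 mm thick, 40 mm wide, bare for 62 mm; above it a dark wooden handle 50 long x 22 thick x 42 mm high (62 to 104 mm above the blade's lower edge). Origin: middle of the blade's lower edge; z up, y along blade width and handle length, x across the thickness. It stands in a second, fixed tool block just like the empty one.
- filing_block: The low filing block, fixed: wood, 62 (x) x 130 (y) x 36 mm high, with a saw kerf 7.6 mm wide along its whole length (y), 22 mm deep, in which the lower end of the wide scraper's blade stands loosely. Origin: centre of the underside.
- empty_block: The empty tool block, fixed: light wood, 56 (x) x 144 (y) x 72 mm high, on a base board 80 x 170 x 10 mm. One slot in its top along y: 14 mm wide, 112 mm long, floor 16 mm above the table, mouth flared at 45 degrees to 34 mm wide over the top 10 mm. Origin: centre of the underside, below the slot's centre; z up. Scraper home: blade on the slot floor, handle 78 to 120 mm above the table.
Not all that is in view belongs to the job. What is shaped like the wide_scraper but green is not meant.

How it is judged:
By the outcome, as a careful person would: the job done as asked, in the order asked, and still so for the second after the job is handed in, with the robot touching nothing.
It also fails if it takes over 38 s, if anything falls off the work surface, if the arm or the gripper's body presses on something with over 40 N, if the wrist force passes 120 N, or if a joint passes its speed limit or range.

## Robot

A 6-joint arm with a two-finger parallel gripper is mounted at the origin on a cart in front of the work surface, level with it; the furniture and walls round the work are solid. World frame = base frame: x ahead of the robot, y to its left, z up, the work surface at z = 0. Lengths are in mm, angles in rad, forces in N, time in s.
With the tool pointing down it reaches from about 325 to 875 mm from the base axis. Payload 4.4 kg.
Tool frame: the origin (TCP) lies between the finger pads; the fingertips stand 8 mm ahead of it and the grasp point (between the pads) lies 11 mm behind it; z points along the fingers, y is the direction in which the jaws open and shut (so a half turn about z gives the same grasp; the last joint's range is limited). The gripper opens to 85 mm and grips with 20 to 120 N. Pads are 22 mm wide; open, the fingers measure 114 mm over their backs; the gripper's body (76 mm by 85 mm) begins 54 mm behind the grasp point. The pads swing forward as they close: fully open they stand 13 mm farther back than shut.
Start: joints at [-1.256, 0.207, 1.542, -0, 1.393, -0.15], TCP at [258.243, -513.749, 239.282] pointing down, gripper open.
Joint ranges: [-2.73, 2.73], [-0.86, 2.22], [0.23, 2.46], [-1.11, 4.25], [0.08, 2.63], [-2.82, 2.82]. Speed limits (rad/s): [2.79, 2.79, 3.14, 3.14, 3.14, 3.14].

## Interface

Orientations are given as a rotation vector (axis times angle).
In Python, from rig import robot, imaging, job gives the robot as it stands.
- The arm moves only by the tool arm_command, never from a script. Its arguments are lists of equal length, an entry for each row: "offset": the shift along the world's x, y, z in cm, a list of three; "angular": the turn, a rotation vector about the world's x, y, z in degrees, a list of three. In form: {"offset": [[dx, dy, dz], ...], "angular": [[ax, ay, az], ...]}. A call has 1 to 12 rows; each row shifts and turns the commanded pose from where the row before left it; what a row does not reach is not made up. A row lasts 1/12 s, in which the tool goes at most 41.7 mm and 7.16 degrees, less where a joint would pass 70% of its speed; a pose out of reach is approached as far as the arm can. A call with a gripper value outside its range is refused whole. "grip" is the opening, from 0 (shut) to 1 (fully open), set as the call begins (left out, the last holds). The fingers move at their own pace and stop on an object; the grip force is fixed at half the most. Time passes only in rows, so rows that do not move let the fingers close. It gives the time, the measured TCP pose, the force and the opening at its end, in the units of the state.
- robot.get_obs(): the state, without advancing time (a new reading comes with each control period).
- imaging.snapshot(name): name is "side" or "top" or "wrist"; returns a dict with "image" (480x640x3 uint8, red, green, blue), "fx", "fy", "cx", "cy" (pixels), "rvec" (rotation vector, rad) and "tvec" (3), from world to camera coordinates, as OpenCV has them; the wrist camera has in their place "hand_eye" (4x4, takes a point from camera to tool coordinates, whose origin is the TCP and whose axes are the flange's). Camera axes: x right, y down, z forward; pixel columns grow to the right and rows downward; lengths in mm; the calibration is good to about 2 mm. A picture is of the moment at which its call begins: read the wrist's pose just before it. There is no depth.
- job.hand_in(): hands the job in, once; it reports no verdict.
Trained networks look in the newest picture that a camera, given by its name, has taken for a name from the list of things; names that differ only in an ending like _2 or _b are one class to them, and where a whole thing is asked for, a point or a joint stands for the part that bears it (a point fixed in the world has none). Each returns a list of dicts, best first, with "confidence" (0 to 1); they miss things now and then, are a little off and sometimes report something else, mostly with a low value. They report only what shows in the picture. A call takes as long as a camera call. They do not tell look-alikes from the thing itself.
- imaging.masks_of(query, camera): "pixels" (480x640 bool, what is visible of it) and "extent" ([left, top, right, bottom] in pixels, round what is visible of it).
The state is a dict: "time_s": time; "joints": joint angles; "joint_velocities": joint speeds; "joint_efforts": joint torques, N m; "eef_pos": TCP position; "orientation": TCP orientation; "wrist_force": force on the tool from outside, world axes, zero at the start; "ft_torque": the same for the moment, N m; "finger_gap": opening from 0.0 (shut) to 1.0 (fully open).
Only numpy, scipy, OpenCV 4.12 (cv2) and the standard library are available. Lean on these libraries where they do the work, as an engineer would, in place of code of your own. Each camera call takes 0.05 s, during which the arm holds its last target.

## Working session

There is one attempt and no reset: what is moved stays moved. The work goes in short steps, Python scripts to look and compute and a tool call to move; the robot and the scene stay as the last step left them, time stands still between calls to the robot, and variables do not carry over. Pictures are saved under pics/ and viewed, and the job is handed in when it is done.

Besides the shell and the picture viewer there is one more tool, called after "Call:" by a JSON object that holds its "method" and its "body", one argument or row to a line. arm_command: Moves the arm, as the interface text tells. Its arguments: {"type":"object","properties":{"offset":{"type":"array","items":{"type":"array","items":{"type":"number"}}},"angular":{"type":"array","items":{"type":"array","items":{"type":"number"}}},"grip":{"type":"number"}},"required":["offset","angular"]}

```bash
ls; mkdir -p pics; cat > h.py <<'E'
import numpy as np,cv2
from rig import robot,imaging,job
def snap(n,f=None):
    o=robot.get_obs(); s=imaging.snapshot(n)
    if f: cv2.imwrite('pics/'+f,cv2.cvtColor(s['image'],cv2.COLOR_RGB2BGR))
    if n=='wrist':
        R,_=cv2.Rodrigues(np.array(o['orientation'],float)); T=np.eye(4);T[:3,:3]=R;T[:3,3]=o['eef_pos']
        W=T@np.array(s['hand_eye']); Rc=W[:3,:3].T; t=-Rc@W[:3,3]
        s['R']=Rc;s['t']=t
    else:
        s['R']=cv2.Rodrigues(np.array(s['rvec'],float))[0];s['t']=np.array(s['tvec'],float).ravel()
    s.pop('obs',None)
    return s
def proj(s,P):
    P=np.atleast_2d(P)@s['R'].T+s['t']; return np.c_[s['fx']*P[:,0]/P[:,2]+s['cx'],s['fy']*P[:,1]/P[:,2]+s['cy']]
def ray(s,uv):
    uv=np.atleast_2d(uv); d=np.c_[(uv[:,0]-s['cx'])/s['fx'],(uv[:,1]-s['cy'])/s['fy'],np.ones(len(uv))]
    return -s['R'].T@s['t'], d@s['R']
def onz(s,uv,z):
    c,d=ray(s,uv); return c+d*((z-c[2])/d[:,2])[:,None]
E
python3 - <<'E'
from h import *
np.set_printoptions(precision=1,suppress=True)
for n in ['top','side','wrist']:
    s=snap(n,n+'0.png'); print(n,-s['R'].T@s['t'],s['fx'])
    if n=='wrist': print(s['R'])
    for q in ['wide_scraper','narrow_scraper','filing_block','empty_block']:
        for m in imaging.masks_of(q,n): print(q,m['confidence'],m['extent'],np.argwhere(m['pixels']).mean(0)[::-1])
print(robot.get_obs())
E
```

```text
pics
top [ 227.   163.5 1446.1] 531.9678236622734
wide_scraper 0.82 [119.6, 263.9, 154.6, 298.3] [135.3 278.8]
wide_scraper 0.62 [250.8, 238.4, 287.7, 256.4] [270.6 246.8]
narrow_scraper 0.69 [363.7, 210.8, 377.6, 218.5] [369.2 215.1]
filing_block 0.94 [248.9, 231.6, 298.6, 271.8] [272.9 255.4]
empty_block 0.84 [460.2, 211.7, 531.1, 265.8] [494.  237.6]
side [-495.2  462.4 1252.7] 575.4037253121215
wide_scraper 0.72 [270.0, 233.9, 303.7, 275.4] [286.5 254.2]
wide_scraper 0.69 [134.4, 297.8, 168.9, 333.3] [153.2 314.7]
narrow_scraper 0.78 [361.4, 198.2, 378.8, 220.0] [367.8 208.5]
filing_block 0.9 [260.5, 252.6, 313.3, 293.8] [286.6 273. ]
empty_block 0.65 [463.9, 193.9, 510.3, 229.6] [490.8 212.2]
wrist [ 331.9 -476.   374.4] 374.62128703595147
[[ 0.4 -0.9  0. ]
 [-0.8 -0.4  0.3]
 [-0.3 -0.1 -0.9]]
{'time_s': 0.75, 'joints': array([-1.3,  0.2,  1.5, -0. ,  1.4, -0.2]), 'joint_velocities': array([-0., -0.,  0., -0., -0., -0.]), 'joint_efforts': array([ -0. , -38.3, -29.2,   0. ,   0. ,   0. ]), 'eef_pos': array([ 258.3, -513.8,  239.3]), 'orientation': array([3.1, 0.7, 0. ]), 'wrist_force': array([-0.1, -0. ,  0.8]), 'ft_torque': array([-0., -0.,  0.]), 'finger_gap': 0.9965330765571512}
```

```bash
python3 - <<'E'
import cv2
a=cv2.imread('pics/top0.png');b=cv2.imread('pics/side0.png')
cv2.imwrite('pics/topc.png',cv2.resize(a[170:330,100:560],(800,278*1),interpolation=cv2.INTER_CUBIC))
cv2.imwrite('pics/top1.png',cv2.resize(a[200:320,100:310],None,fx=3.8,fy=3.8,interpolation=cv2.INTER_CUBIC))
cv2.imwrite('pics/top2.png',cv2.resize(a[190:290,340:550],None,fx=3.8,fy=3.8,interpolation=cv2.INTER_CUBIC))
cv2.imwrite('pics/side1.png',cv2.resize(b[210:340,120:330],None,fx=3.8,fy=3.8,interpolation=cv2.INTER_CUBIC))
cv2.imwrite('pics/side2.png',cv2.resize(b[170:260,340:550],None,fx=3.8,fy=3.8,interpolation=cv2.INTER_CUBIC))
E
```

```text
(no output)
```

View pics/top0.png

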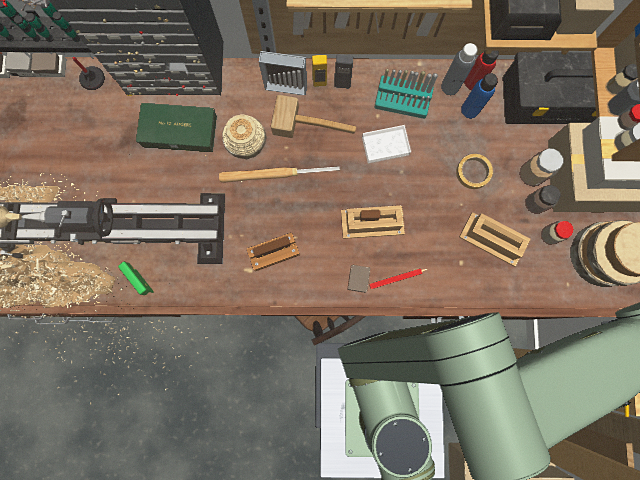

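View pics/top1.png

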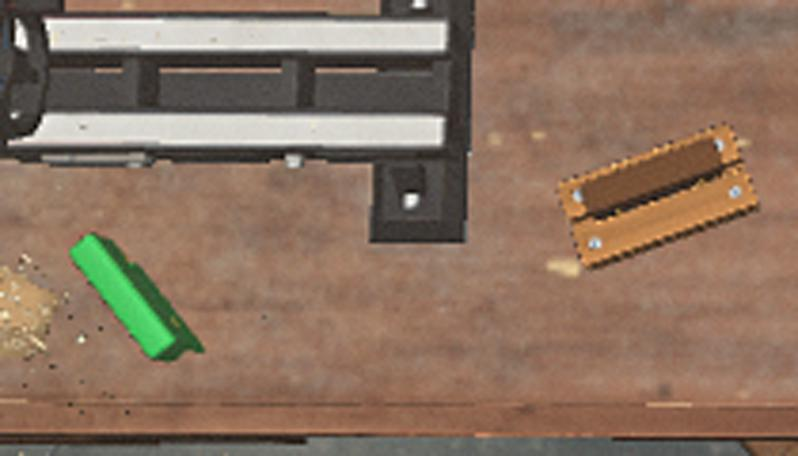

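View pics/top2.png

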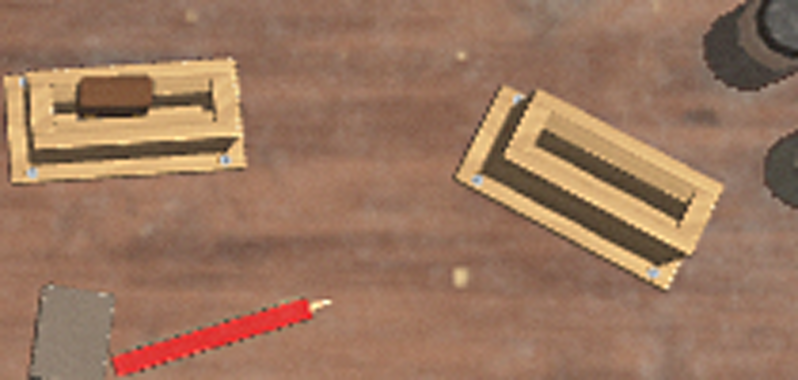

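View pics/side1.png

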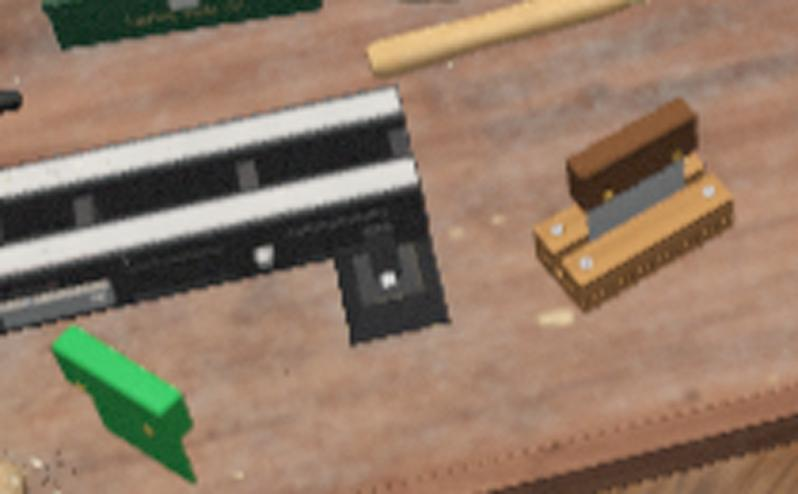

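View pics/side2.png

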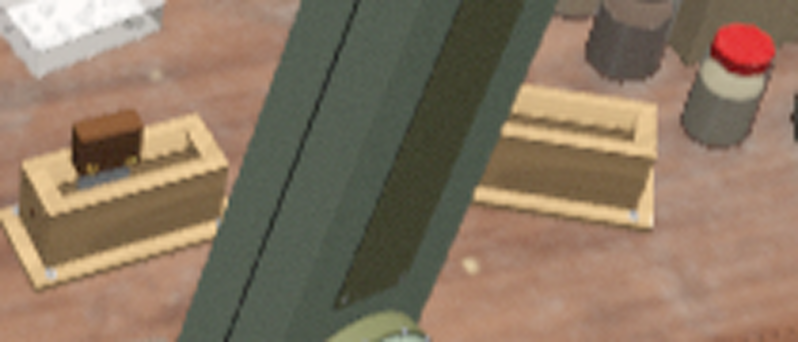

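View pics/side0.png

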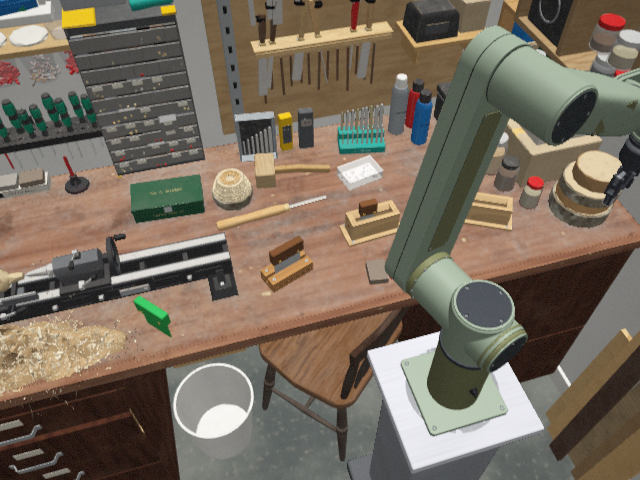

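Candidates in the top picture are the brown handle at (271,247), standing in the low block; the green look-alike at (135,279), which is excluded; and the narrow scraper at (369,215), which has a short handle and sits in a tool block. I choose (271,247). The side crop confirms it: brown handle, steel blade, standing in the kerf. The empty block is at (494,238).

```bash
cat > fit.py <<'E'
from h import *
from scipy.optimize import least_squares
np.set_printoptions(precision=2,suppress=True)
def box(x0,x1,y0,y1,z0,z1): return np.array([[x,y,z] for x in(x0,x1) for y in(y0,y1) for z in(z0,z1)],float)
E
python3 - <<'E'
from fit import *
s=snap('top')
L={}
for q in ['wide_scraper','narrow_scraper','filing_block','empty_block']:
    for m in imaging.masks_of(q,'top'):
        px=m['pixels'].astype(np.uint8); c=cv2.findContours(px,0,2)[0]; c=max(c,key=cv2.contourArea)
        r=cv2.minAreaRect(c); p=cv2.boxPoints(r)
        z={'w':104,'n':120,'f':36,'e':10}[q[0]]
        P=onz(s,p,z); print(q,m['confidence'],r); print(P.mean(0)); 
        e=P[1]-P[0];f=P[2]-P[1]; print(np.linalg.norm(e),np.degrees(np.arctan2(e[1],e[0])),np.linalg.norm(f),np.degrees(np.arctan2(f[1],f[0])))
E
```

```text
wide_scraper 0.61 ((270.8620910644531, 246.65516662597656), (11.513110160827637, 37.51045608520508), 68.19859313964844)
[433.26 286.35 104.  ]
95.52863833618615 -67.49565275115852 29.897524031094022 -157.6984868300399
wide_scraper 0.57 ((133.84054565429688, 277.34326171875), (38.745811462402344, 13.013298988342285), 53.97262954711914)
[353.12 631.07 104.  ]
32.14264013680594 -52.20114580866965 100.85783672155067 -141.73259541885437
narrow_scraper 0.46 ((369.5, 214.5), (11.0, 19.0), 90.0)
[515.    35.35 120.  ]
48.5102689635391 -89.68440560699871 28.65474124400724 179.23231003791628
filing_block 0.89 ((272.3500061035156, 251.55001831054688), (25.298221588134766, 49.01530075073242), 71.56504821777344)
[430.58 288.3   36.  ]
131.2523582825717 -70.9207483993712 68.81705467496275 -161.10386191774978
empty_block 0.83 ((494.1910705566406, 237.59860229492188), (65.32794952392578, 32.53498077392578), 27.299571990966797)
[ 476.41 -316.17   10.  ]
92.70795342249612 -28.596965628619696 176.48210263323284 -118.14283859351619
```

Call:
{"method": "arm_command", "body": {
  "offset": [
    [2, 3.5, 0.5],
    [1.5, 3.8, 0.5],
    [1, 4, 0],
    [1, 4, 0],
    [1, 4, 0],
    [1, 4, 0],
    [1, 4, 0],
    [1, 4, 0],
    [1, 4, 0],
    [1, 4, 0],
    [1, 4, 0],
    [1, 4, 0]
  ],
  "angular": [
    [0, 0, 4.3],
    [0, 0, 4.3],
    [0, 0, 4.3],
    [0, 0, 4.3],
    [0, 0, 4.3],
    [0, 0, 4.3],
    [0, 0, 4.3],
    [0, 0, 4.3],
    [0, 0, 4.3],
    [0, 0, 4.3],
    [0, 0, 4.3],
    [0, 0, 4.3]
  ],
  "grip": 1
}}

```text
time_s: 2.0
eef_pos: [393.4, -38.8, 249.8]
orientation: [2.432, 1.986, 0.001]
wrist_force: [0.3, -0.2, -0.1]
finger_gap: 1.0
```

Call:
{"method": "arm_command", "body": {
  "offset": [
    [0.5, 4, 0],
    [0.5, 4, 0],
    [0.5, 4, 0],
    [0.5, 4, 0],
    [0.5, 4, 0],
    [0.5, 4, 0],
    [0.5, 4, 0],
    [0.5, 4, 0],
    [0, 0.7, 0]
  ],
  "angular": [
    [0, 0, 4.2],
    [0, 0, 4.2],
    [0, 0, 4.2],
    [0, 0, 4.2],
    [0, 0, 4.2],
    [0, 0, 4.2],
    [0, 0, 4.2],
    [0, 0, 4.2],
    [0, 0, 0]
  ]
}}

```text
time_s: 2.75
eef_pos: [433.3, 291.6, 249.5]
orientation: [-1.749, -2.608, -0.005]
wrist_force: [0.5, -1.6, -0.4]
finger_gap: 1.001
```

```bash
python3 - <<'E'
from fit import *
import pickle
out={}
for n in ['wrist','top','side']:
    s=snap(n,n+'1.png'); s['m']={q:imaging.masks_of(q,n) for q in (['wide_scraper','filing_block'] if n!='top' else [])}
    out[n]=s
    for q in s['m']:
        for m in s['m'][q]: print(n,q,m['confidence'],m['extent'])
o=robot.get_obs(); print(o['joints'],o['eef_pos'],o['orientation'])
pickle.dump(out,open('v1.pkl','wb'))
E
```

```text
wrist wide_scraper 0.7 [300.4, 165.2, 333.2, 288.0]
wrist filing_block 0.76 [285.5, 132.5, 354.5, 265.8]
side wide_scraper 0.95 [135.5, 298.4, 171.1, 337.2]
side wide_scraper 0.55 [271.3, 233.7, 306.2, 273.9]
side filing_block 0.6 [260.8, 249.5, 312.3, 294.6]
[ 0.41  0.08  1.67 -0.    1.4   0.03] [433.3  284.71 249.33] [ 1.76  2.6  -0.  ]
```

View pics/wrist1.png

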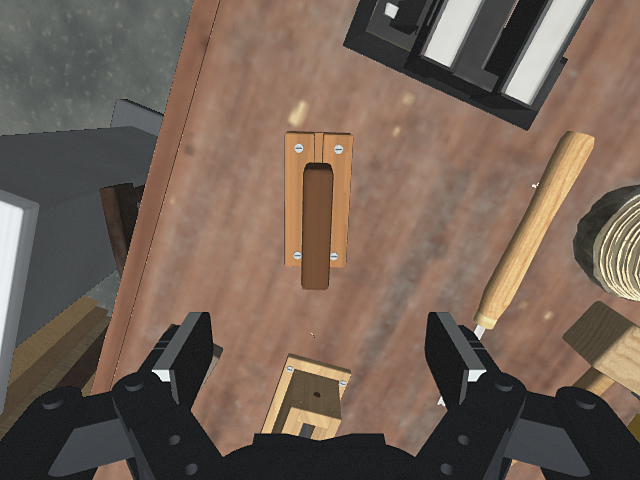

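```bash
python3 - <<'E'
import cv2
a=cv2.imread('pics/wrist1.png')
c=cv2.resize(a[120:300,220:420],None,fx=3.3,fy=3.3,interpolation=cv2.INTER_CUBIC)
cv2.imwrite('pics/wrist1c.png',c)
E
```

```text
(no output)
```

View pics/wrist1c.png

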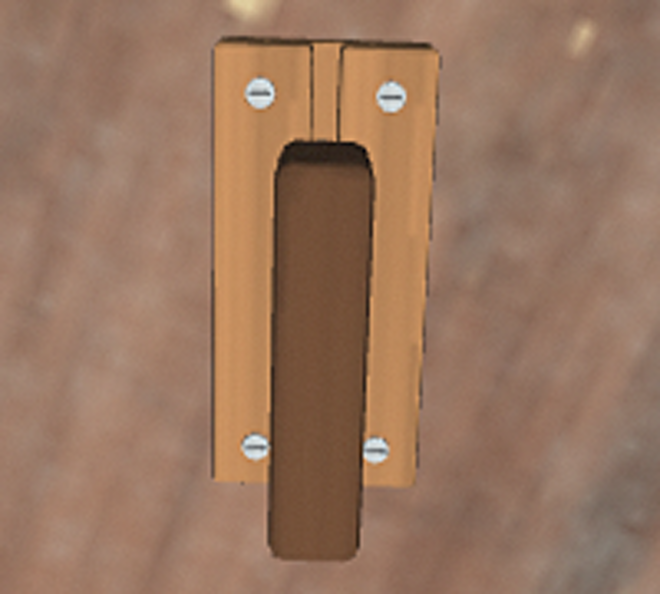

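```bash
cat > fit1.py <<'E'
from fit import *
import pickle
s=pickle.load(open('v1.pkl','rb'))['wrist']
k=lambda p:np.array(p,float)/3.3+[220,120]
B=k([(215,44),(438,48),(415,486),(213,480)]); H=k([(277,163),(372,165),(358,558),(269,556)])
PB=onz(s,B,36); print(PB)
print([np.linalg.norm(PB[i]-PB[(i+1)%4]) for i in range(4)],PB.mean(0))
PH=onz(s,H,118); print(PH); print([np.linalg.norm(PH[i]-PH[(i+1)%4]) for i in range(4)],PH.mean(0))
for P in (PB,PH):
    for i,j in((0,3),(1,2)):
        d=P[i]-P[j]; print(np.degrees(np.arctan2(d[1],d[0])))
E
python3 fit1.py; python3 - <<'E'
import sys;sys.path.insert(0,'.')
E
```

```text
[[380.92 340.29  36.  ]
 [437.48 362.36  36.  ]
 [483.56 241.47  36.  ]
 [425.68 219.93  36.  ]]
[np.float64(60.713132363392674), np.float64(129.3720968311761), np.float64(61.75803953989863), np.float64(128.41839849889217)] [431.91 291.01  36.  ]
[[406.63 328.94 118.  ]
 [425.65 336.27 118.  ]
 [459.02 249.1  118.  ]
 [439.16 241.55 118.  ]]
[np.float64(20.386847968971914), np.float64(93.34485257423368), np.float64(21.251053781266627), np.float64(93.25179483938295)] [432.61 288.96 118.  ]
110.39926382354913
110.86543482088733
110.41876386256011
110.94976446431305
```

```bash
python3 - <<'E'
from fit import *
o=robot.get_obs(); R=cv2.Rodrigues(np.array(o['orientation']))[0]; print(R, np.degrees(np.arctan2(R[1,1],R[0,1])),o['eef_pos'])
E
```

```text
[[-0.37  0.93 -0.  ]
 [ 0.93  0.37 -0.  ]
 [-0.   -0.   -1.  ]] 21.749229284698504 [433.3  284.71 249.33]
```

Call:
{"method": "arm_command", "body": {
  "offset": [
    [0, 0.4, -2],
    [0, 0, -3],
    [0, 0, -3],
    [0, 0, -3],
    [0, 0, -2.5],
    [-0.1, 0, -1.5],
    [0, 0, -0.9],
    [0, 0, 0],
    [0, 0, 0]
  ],
  "angular": [
    [0, 0, -1.1],
    [0, 0, 0],
    [0, 0, 0],
    [0, 0, 0],
    [0, 0, 0],
    [0, 0, 0],
    [0, 0, 0],
    [0, 0, 0],
    [0, 0, 0]
  ],
  "grip": 1
}}

```text
time_s: 3.85
eef_pos: [432.8, 289.7, 90.7]
orientation: [1.786, 2.584, 0.001]
wrist_force: [-0.7, -0.1, -0.1]
finger_gap: 1.0
```

```bash
python3 - <<'E'
from fit import *
snap('wrist','wrist2.png');o=robot.get_obs(); R=cv2.Rodrigues(np.array(o['orientation']))[0]; print(np.degrees(np.arctan2(R[1,1],R[0,1])),o['eef_pos'],o['wrist_force'])
E
```

```text
20.730383237042034 [433.44 290.21  91.6 ] [0.24 0.37 0.89]
```

View pics/wrist2.png

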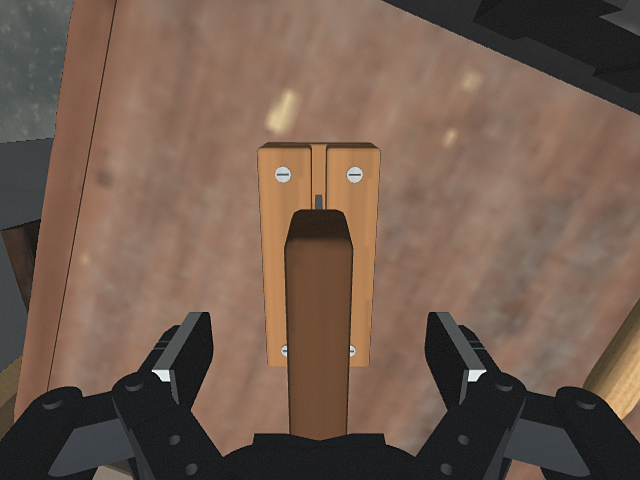

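The wrist picture shows the handle (285–352, centre ≈319) midway between the fingers (213 and 428) and upright over the kerf (≈319). I'm closing on it.

Call:
{"method": "arm_command", "body": {
  "offset": [
    [0, 0, 0],
    [0, 0, 0],
    [0, 0, 0],
    [0, 0, 0],
    [0, 0, 0],
    [0, 0, 0],
    [0, 0, 0],
    [0, 0, 0],
    [0, 0, 0],
    [0, 0, 0]
  ],
  "angular": [
    [0, 0, 0],
    [0, 0, 0],
    [0, 0, 0],
    [0, 0, 0],
    [0, 0, 0],
    [0, 0, 0],
    [0, 0, 0],
    [0, 0, 0],
    [0, 0, 0],
    [0, 0, 0]
  ],
  "grip": 0
}}

```text
time_s: 4.73
eef_pos: [432.6, 290.5, 90.8]
orientation: [1.784, 2.586, 0.001]
wrist_force: [-0.3, -0.2, 5.0]
finger_gap: 0.247
```

```bash
python3 - <<'E'
from fit import *
s=snap('wrist','wrist3.png');o=robot.get_obs(); print(o['eef_pos'],o['wrist_force'],o['finger_gap'])
E
```

```text
[432.56 290.48  90.78] [-1.13 -0.33  5.22] 0.2485794318227851
```

View pics/wrist3.png

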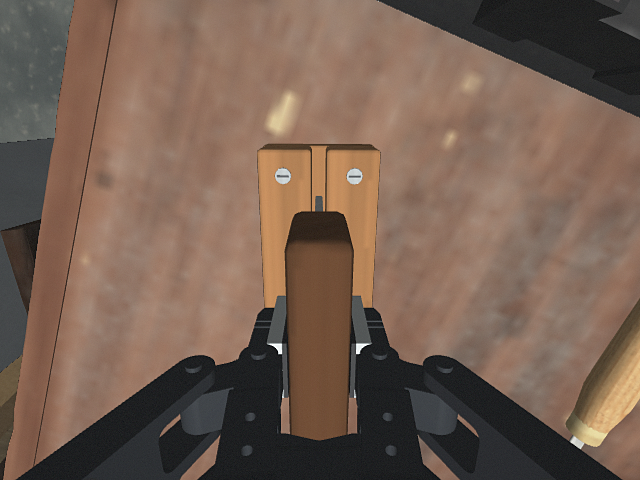

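Call:
{"method": "arm_command", "body": {
  "offset": [
    [0, 0, 0.3],
    [0, 0, 0.6],
    [0, 0, 0.9],
    [0, 0, 1.0],
    [0, 0, 1.2],
    [0, 0, 1.4],
    [0, 0, 1.4],
    [0, 0, 1.4],
    [0, 0, 1.3],
    [0, 0, 1.2],
    [0, 0, 0.7],
    [0, 0, 0]
  ],
  "angular": [
    [0, 0, 0],
    [0, 0, 0],
    [0, 0, 0],
    [0, 0, 0],
    [0, 0, 0],
    [0, 0, 0],
    [0, 0, 0],
    [0, 0, 0],
    [0, 0, 0],
    [0, 0, 0],
    [0, 0, 0],
    [0, 0, 0]
  ],
  "grip": 0
}}

```text
time_s: 5.78
eef_pos: [433.5, 290.9, 207.0]
orientation: [1.783, 2.584, 0.006]
wrist_force: [0.3, 0.3, -2.4]
finger_gap: 0.249
```

```bash
python3 - <<'E'
from fit import *
s=snap('wrist','wrist4.png');o=robot.get_obs(); print(o['eef_pos'],o['wrist_force'],o['ft_torque'],o['finger_gap'])
s=snap('top','top4.png')
k=lambda p:np.array(p,float)/3.8+[340,190]-0.37
P=onz(s,k([(538,92),(722,186),(690,256),(503,158)]),72)
print(P,P.mean(0),[np.linalg.norm(P[i]-P[(i+1)%4]) for i in range(4)])
for i,j in((0,1),(3,2)):
    d=P[i]-P[j]; print(np.degrees(np.arctan2(d[1],d[0])))
E
```

```text
[432.82 290.51 205.53] [-0.45  0.03 -2.58] [-0.01  0.05  0.02] 0.2506129449246553
[[ 528.8  -264.51   72.  ]
 [ 463.18 -388.55   72.  ]
 [ 414.34 -363.65   72.  ]
 [ 482.   -238.19   72.  ]] [ 472.08 -313.72   72.  ] [np.float64(140.3294788666995), np.float64(54.82389875087816), np.float64(142.5442822615795), np.float64(53.69347565726555)]
62.11850523461848
61.65945381403167
```

View pics/wrist4.png

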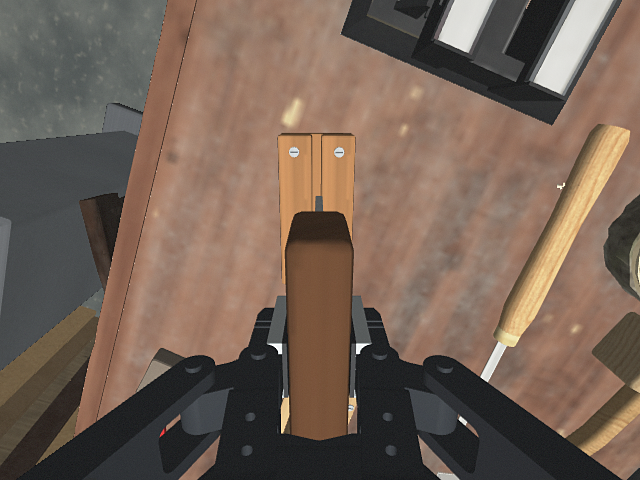

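View pics/top4.png

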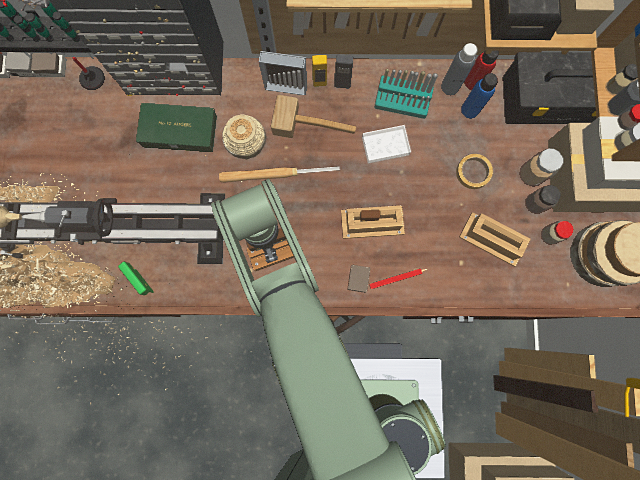

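Call:
{"method": "arm_command", "body": {
  "offset": [
    [0, -1, 2],
    [0, -2.5, 2],
    [0, -4, 0],
    [0, -4, 0],
    [0, -4, 0],
    [0, -4, 0],
    [0, -4, 0],
    [0, -4, 0],
    [0, -4, 0],
    [0, -4, 0],
    [0, -4, 0],
    [0, -4, 0]
  ],
  "angular": [
    [0, 0, -1],
    [0, 0, -2],
    [0, 0, -3.5],
    [0, 0, -4],
    [0, 0, -4],
    [0, 0, -4],
    [0, 0, -4],
    [0, 0, -4],
    [0, 0, -4],
    [0, 0, -4],
    [0, 0, -4],
    [0, 0, -4]
  ],
  "grip": 0
}}

```text
time_s: 6.88
eef_pos: [431.0, -146.3, 243.2]
orientation: [-2.602, -1.757, 0.001]
wrist_force: [1.1, 0.4, -2.1]
finger_gap: 0.25
```

Call:
{"method": "arm_command", "body": {
  "offset": [
    [0.2, -4, 0],
    [0.2, -4, 0],
    [0.2, -4, 0],
    [0, -4, 0],
    [0, -4, 0],
    [0, -2.2, 0],
    [0, -1, 0],
    [0, 0, 0],
    [0, 0, 0]
  ],
  "angular": [
    [0, 0, -3],
    [0, 0, -2],
    [0, 0, -1.3],
    [0, 0, 0],
    [0, 0, 0],
    [0, 0, 0],
    [0, 0, 0],
    [0, 0, 0],
    [0, 0, 0]
  ]
}}

```text
time_s: 7.63
eef_pos: [437.7, -375.7, 242.9]
orientation: [-2.69, -1.615, -0.0]
wrist_force: [-0.2, 0.6, -1.7]
finger_gap: 0.244
```

```bash
python3 - <<'E'
from fit import *
import pickle
s=snap('wrist','wrist5.png');o=robot.get_obs();  R=cv2.Rodrigues(np.array(o['orientation']))[0];print(o['joints'],np.degrees(np.arctan2(R[1,1],R[0,1])),o['eef_pos'],o['wrist_force'],o['finger_gap'])
s2=snap('side','side5.png')
pickle.dump((s,s2),open('v5.pkl','wb'))
a=cv2.imread('pics/side5.png')
cv2.imwrite('pics/side5c.png',cv2.resize(a[150:270,340:560],None,fx=3.6,fy=3.6,interpolation=cv2.INTER_CUBIC))
E
```

```text
[-0.86  0.21  1.53  0.    1.41 -0.37] -27.969983999825313 [ 438.03 -375.    243.24] [ 0.39  0.96 -2.12] 0.2500961385984699
```

View pics/wrist5.png

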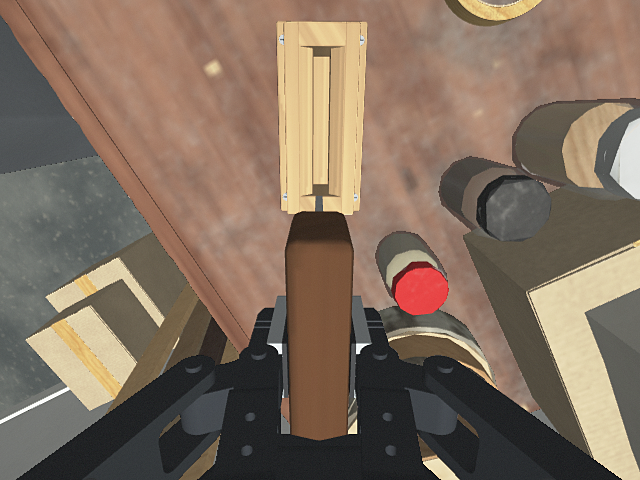

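View pics/side5c.png

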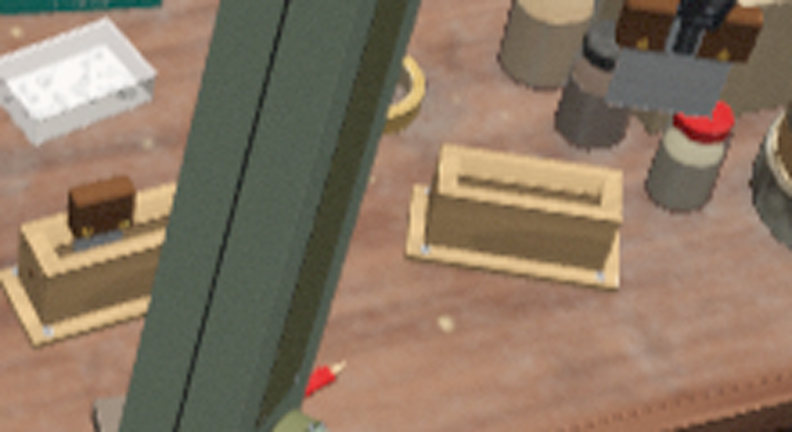

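```bash
python3 - <<'E'
import cv2
a=cv2.imread('pics/wrist5.png')
cv2.imwrite('pics/wrist5c.png',cv2.resize(a[10:225,250:390],None,fx=2.7,fy=2.7,interpolation=cv2.INTER_CUBIC))
E
```

```text
(no output)
```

View pics/wrist5c.png

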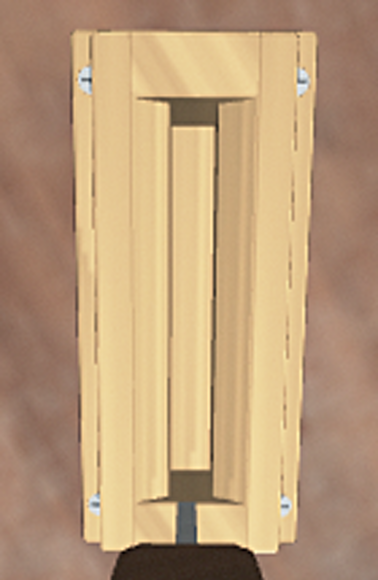

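```bash
python3 - <<'E'
from fit import *
import pickle
s,s2=pickle.load(open('v5.pkl','rb'))
k=lambda p:np.array(p,float)/2.7+[250,10]-0.3
def rep(P):
    print(P.mean(0),[round(np.linalg.norm(P[i]-P[(i+1)%4]),1) for i in range(4)])
    print([round(np.degrees(np.arctan2(*(P[i]-P[j])[1::-1])),2) for i,j in((0,3),(1,2))])
rep(onz(s,k([(92,32),(297,32),(276,552),(102,550)]),72))
rep(onz(s,k([(134,97),(258,97),(247,502),(135,502)]),72))
rep(onz(s,k([(71,32),(316,32),(298,542),(84,542)]),10))
k=lambda p:np.array(p,float)/3.6+[340,150]-0.36
rep(onz(s2,k([(441,147),(622,170),(618,208),(429,183)]),72))
rep(onz(s2,k([(460,162),(605,181),(603,204),(454,183)]),72))
E
```

```text
[ 472.23 -311.69   72.  ] [np.float64(54.8), np.float64(143.6), np.float64(54.4), np.float64(143.0)]
[np.float64(61.51), np.float64(61.36)]
[ 472.68 -311.96   72.  ] [np.float64(33.8), np.float64(112.1), np.float64(34.5), np.float64(112.1)]
[np.float64(61.18), np.float64(61.55)]
[ 472.38 -312.15   10.  ] [np.float64(78.7), np.float64(168.7), np.float64(80.2), np.float64(168.9)]
[np.float64(61.53), np.float64(62.04)]
[ 477.66 -312.41   72.  ] [np.float64(143.6), np.float64(43.5), np.float64(147.6), np.float64(43.4)]
[np.float64(-37.83), np.float64(-32.49)]
[ 471.31 -311.95   72.  ] [np.float64(114.4), np.float64(26.1), np.float64(116.5), np.float64(24.9)]
[np.float64(-36.51), np.float64(-31.52)]
```

Call:
{"method": "arm_command", "body": {
  "offset": [
    [0.5, 1, 0],
    [1, 1.8, -0.5],
    [1, 1.8, -1.3],
    [0.7, 1.2, -1.5],
    [0.3, 0.6, -1.7],
    [0, 0, -1.5],
    [0, 0, -1],
    [0, 0, -0.5],
    [0, 0, 0],
    [0, 0, 0]
  ],
  "angular": [
    [0, 0, -0.5],
    [0, 0, 0],
    [0, 0, 0],
    [0, 0, 0],
    [0, 0, 0],
    [0, 0, 0],
    [0, 0, 0],
    [0, 0, 0],
    [0, 0, 0],
    [0, 0, 0]
  ],
  "grip": 0
}}

```text
time_s: 8.57
eef_pos: [473.4, -312.7, 164.8]
orientation: [2.699, 1.606, 0.0]
wrist_force: [-0.1, 0.2, -2.1]
finger_gap: 0.252
```

```bash
python3 - <<'E'
from fit import *
import pickle
s=snap('wrist','wrist6.png');o=robot.get_obs();  R=cv2.Rodrigues(np.array(o['orientation']))[0];print(np.degrees(np.arctan2(R[1,1],R[0,1])),o['eef_pos'],o['wrist_force'],o['finger_gap'])
s2=snap('side','side6.png')
a=cv2.imread('pics/side6.png')
cv2.imwrite('pics/side6c.png',cv2.resize(a[130:250,420:560],None,fx=5,fy=5,interpolation=cv2.INTER_CUBIC))
E
```

```text
-28.514147830409264 [ 473.75 -313.17  165.37] [ 0.64 -0.12 -2.02] 0.2517201045782026
```

View pics/wrist6.png

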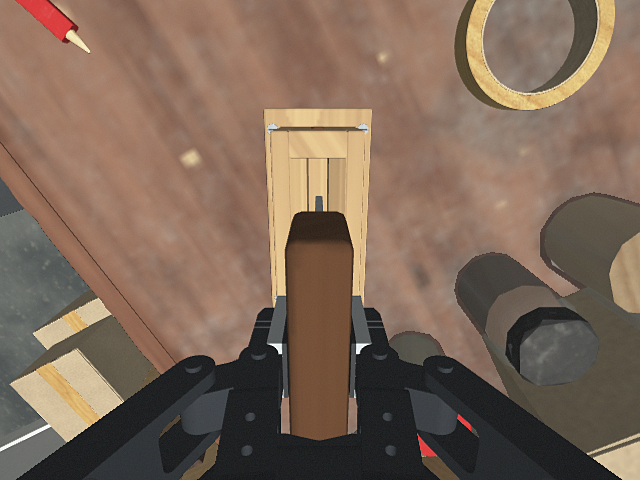

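View pics/side6c.png

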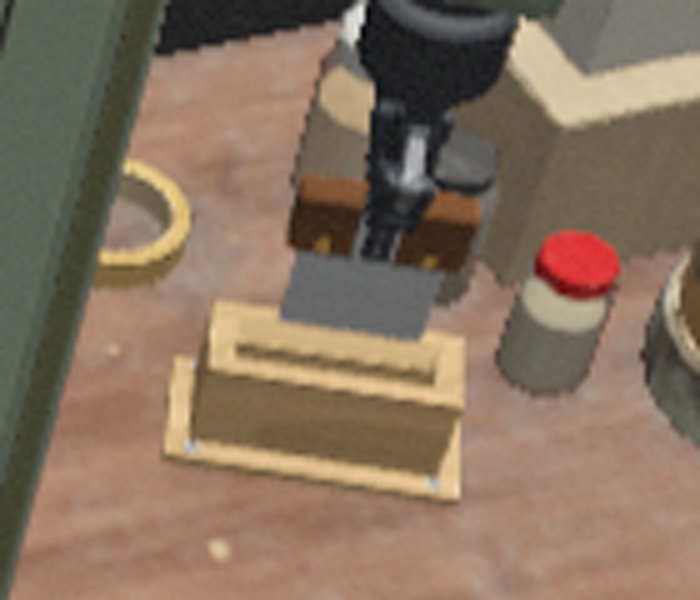

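The blade (319,203) lies over the slot (≈318), and the side view agrees. I'm nudging it 2 mm toward the slot's centre and lowering.

Call:
{"method": "arm_command", "body": {
  "offset": [
    [-0.1, 0.2, -0.3],
    [0, 0, -0.6],
    [0, 0, -0.8],
    [0, 0, -0.8],
    [0, 0, -0.8],
    [0, 0, -0.8],
    [0, 0, -0.8],
    [0, 0, -0.8],
    [0, 0, -0.5],
    [0, 0, -0.3],
    [0, 0, 0],
    [0, 0, 0]
  ],
  "angular": [
    [0, 0, 0],
    [0, 0, 0],
    [0, 0, 0],
    [0, 0, 0],
    [0, 0, 0],
    [0, 0, 0],
    [0, 0, 0],
    [0, 0, 0],
    [0, 0, 0],
    [0, 0, 0],
    [0, 0, 0],
    [0, 0, 0]
  ],
  "grip": 0
}}

```text
time_s: 9.67
eef_pos: [472.3, -310.8, 99.3]
orientation: [2.7, 1.606, 0.0]
wrist_force: [0.2, 0.3, -2.4]
finger_gap: 0.251
```

Call:
{"method": "arm_command", "body": {
  "offset": [
    [0, 0, -0.1],
    [0, 0, -0.1],
    [0, 0, -0.1],
    [0, 0, -0.1],
    [0, 0, -0.1],
    [0, 0, 0],
    [0, 0, 0]
  ],
  "angular": [
    [0, 0, 0],
    [0, 0, 0],
    [0, 0, 0],
    [0, 0, 0],
    [0, 0, 0],
    [0, 0, 0],
    [0, 0, 0]
  ],
  "grip": 0
}}

```text
time_s: 10.25
eef_pos: [472.2, -310.7, 94.2]
orientation: [-2.7, -1.606, 0.0]
wrist_force: [0.0, 0.1, -2.6]
finger_gap: 0.248
```

Not on the floor yet, since the full weight still hangs from the gripper. Continuing 1 mm at a time.

Call:
{"method": "arm_command", "body": {
  "offset": [
    [0, 0, -0.1],
    [0, 0, 0],
    [0, 0, -0.05],
    [0, 0, 0],
    [0, 0, 0]
  ],
  "angular": [
    [0, 0, 0],
    [0, 0, 0],
    [0, 0, 0],
    [0, 0, 0],
    [0, 0, 0]
  ],
  "grip": 0
}}

```text
time_s: 10.67
eef_pos: [472.3, -310.8, 92.8]
orientation: [2.7, 1.606, 0.0]
wrist_force: [-0.3, -0.4, -2.5]
finger_gap: 0.25
```

Call:
{"method": "arm_command", "body": {
  "offset": [
    [0, 0, -0.05],
    [0, 0, 0],
    [0, 0, -0.05],
    [0, 0, 0],
    [0, 0, 0]
  ],
  "angular": [
    [0, 0, 0],
    [0, 0, 0],
    [0, 0, 0],
    [0, 0, 0],
    [0, 0, 0]
  ],
  "grip": 0
}}

```text
time_s: 11.08
eef_pos: [472.4, -310.9, 92.8]
orientation: [2.7, 1.606, -0.0]
wrist_force: [-2.0, 1.7, 5.3]
finger_gap: 0.246
```

Call:
{"method": "arm_command", "body": {
  "offset": [
    [0, 0, -0.03],
    [0, 0, 0],
    [0, 0, 0]
  ],
  "angular": [
    [0, 0, 0],
    [0, 0, 0],
    [0, 0, 0]
  ],
  "grip": 0
}}

```text
time_s: 11.33
eef_pos: [472.4, -310.9, 92.8]
orientation: [2.7, 1.606, -0.0]
wrist_force: [-2.3, 2.2, 6.9]
finger_gap: 0.249
```

```bash
python3 - <<'E'
from fit import *
s=snap('wrist','wrist7.png');o=robot.get_obs(); print(o['eef_pos'],o['wrist_force'],o['ft_torque'],o['finger_gap'])
s2=snap('side','side7.png')
a=cv2.imread('pics/side7.png')
cv2.imwrite('pics/side7c.png',cv2.resize(a[130:250,420:560],None,fx=5,fy=5,interpolation=cv2.INTER_CUBIC))
E
```

```text
[ 472.4  -310.88   92.78] [-2.71  1.6   7.23] [ 0.45  0.57 -0.  ] 0.2520388708460238
```

View pics/side7c.png

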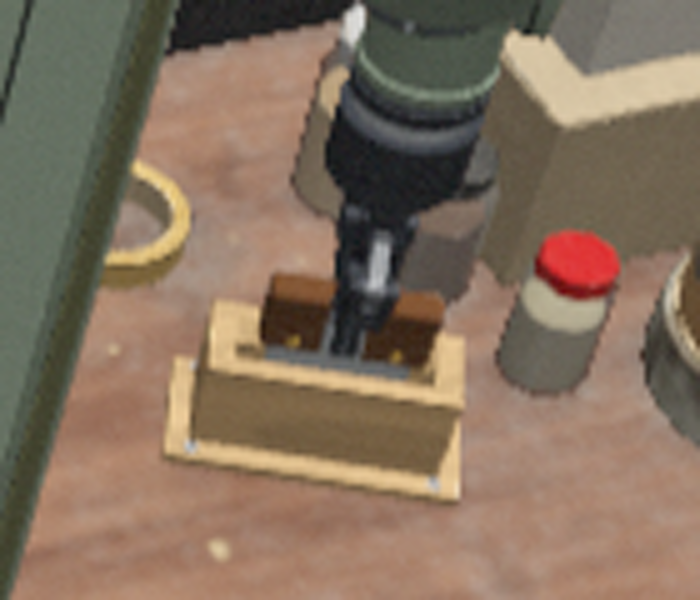

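View pics/wrist7.png

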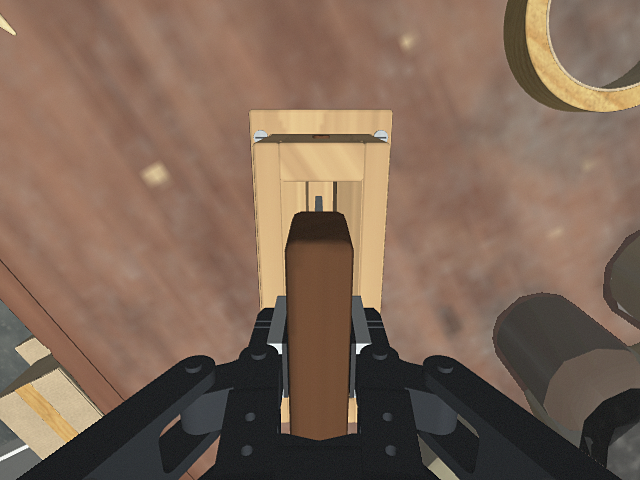

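Floor contact came at TCP z = 92.8, exactly the height computed for home, and the blade is centred in the slot in both views. Releasing and backing off upward.

Call:
{"method": "arm_command", "body": {
  "offset": [
    [0, 0, 0],
    [0, 0, 0],
    [0, 0, 0],
    [0, 0, 0],
    [0, 0, 0],
    [0, 0, 0],
    [0, 0, 0]
  ],
  "angular": [
    [0, 0, 0],
    [0, 0, 0],
    [0, 0, 0],
    [0, 0, 0],
    [0, 0, 0],
    [0, 0, 0],
    [0, 0, 0]
  ],
  "grip": 0.75
}}

```text
time_s: 12.02
eef_pos: [472.2, -310.8, 91.4]
orientation: [-2.7, -1.606, 0.0]
wrist_force: [0.3, 0.0, -0.0]
finger_gap: 0.748
```

Call:
{"method": "arm_command", "body": {
  "offset": [
    [0, 0, 0.5],
    [0, 0, 1],
    [0, 0, 2],
    [0, 0, 3],
    [0, 0, 3],
    [0, 0, 3],
    [0, 0, 2],
    [0, 0, 1],
    [0, 0, 0],
    [0, 0, 0]
  ],
  "angular": [
    [0, 0, 0],
    [0, 0, 0],
    [0, 0, 0],
    [0, 0, 0],
    [0, 0, 0],
    [0, 0, 0],
    [0, 0, 0],
    [0, 0, 0],
    [0, 0, 0],
    [0, 0, 0]
  ]
}}

```text
time_s: 12.85
eef_pos: [472.2, -310.7, 246.6]
orientation: [2.7, 1.606, 0.0]
wrist_force: [-1.1, 0.2, 0.4]
finger_gap: 0.748
```

```bash
python3 - <<'E'
from fit import *
s=snap('wrist','wrist8.png');o=robot.get_obs(); print(o['eef_pos'],o['wrist_force'],o['finger_gap'],o['time_s'])
H=box(-11,11,-48,48,78,120); c,sn=np.cos(np.radians(-28.5)),np.sin(np.radians(-28.5))
W=np.c_[H[:,0]*c-H[:,1]*sn+472.4,H[:,0]*sn+H[:,1]*c-312,H[:,2]]
im=cv2.imread('pics/wrist8.png')
for p in proj(s,W): cv2.circle(im,tuple(int(v) for v in p),3,(0,255,255),1)
cv2.imwrite('pics/wrist8o.png',im)
s2=snap('side','side8.png')
a=cv2.imread('pics/side8.png')
for p in proj(s2,W): cv2.circle(a,tuple(int(v) for v in p),0,(0,255,255),1)
cv2.imwrite('pics/side8c.png',cv2.resize(a[130:250,340:560],None,fx=3.6,fy=3.6,interpolation=cv2.INTER_NEAREST))
E
```

```text
[ 471.55 -310.15  245.17] [-0.18  0.34 -0.94] 0.7498164196894497 12.9
```

View pics/side8c.png

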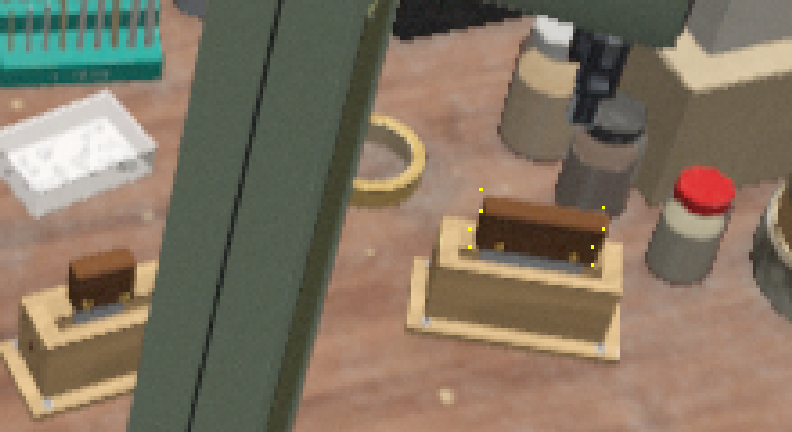

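View pics/wrist8o.png

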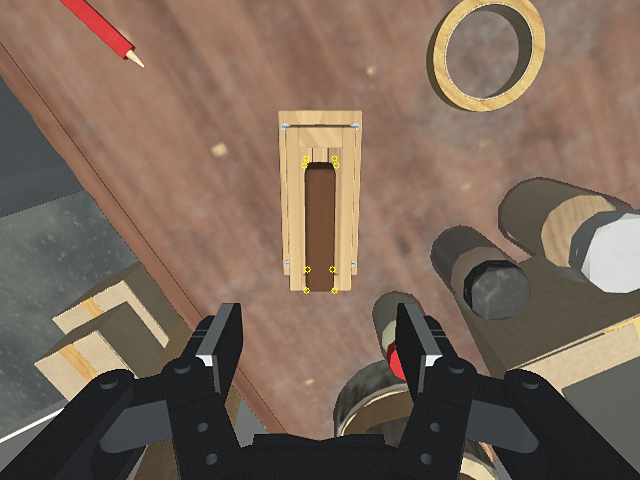

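The overlaid home model matches the handle to within about 2 px. The scraper stands upright in the slot, the narrow one is untouched, and the gripper is clear.

```bash
python3 -c "
from rig import job
print(job.hand_in())"
```

```text
the job is handed in; nothing more can be done
None
```

I lifted the wide scraper out of the filing block by its wooden handle and lowered it into the slot of the empty tool block. I let go once it reached the bottom, raised the gripper clear, and handed the job in at about 13 s.

- **Seating:** the floor contact came at TCP height 92.8 mm, the height I had worked out for a fully lowered blade. The force on the gripper changed there from −2.5 to +7 N.
- **Final pictures:** in the wrist view the handle matches the expected home position to about 2 px. In the side view it is a few pixels off, roughly what the calibration error explains. The scraper stands upright, the narrow scraper is still in its own block, and the gripper touches nothing.
- **Disagreements:** the first estimates of the empty block's centre, from the top camera, differed by about 4 mm. Later wrist views agreed to about 0.5 mm, and I used those. One of the two side-view checks of the block was also about 5 mm off.

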